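# Turn the pushchair wheel valve-up by its spokes

### The arm

A 7-joint arm with a two-finger parallel gripper is mounted at the origin on the work surface. World frame = base frame: x ahead of the robot, y to its left, z up, the work surface at z = 0. Lengths are in m, angles in rad, forces in N, time in s.
With the tool pointing down it reaches from about 0.4 to 0.925 m from the base axis. Payload 5.6 kg.
Tool frame: the origin (TCP) lies midway between the tips of the shut fingers; the grasp point (between the pads) lies 19 mm behind it (ctrl.grip_point_offset is the distance from the TCP to the grasp point, in m); z points along the fingers, y is the line along which they close (so a half turn about z gives the same grasp; the last joint's range is limited). The gripper opens to 85 mm and grips with 20 to 120 N. Pads are 22 mm wide; open, the fingers measure 114 mm over their backs; the gripper's body (76 mm by 85 mm) begins 54 mm behind the grasp point. The pads swing forward as they close: fully open they stand 13 mm farther back than shut.
Start: joints at [-1.254, 0.468, -0.012, 1.603, 0.006, 1.071, -0.056], TCP at [0.229, 0.608, 0.231] pointing down, gripper open.
Joint ranges: [-2.53, 2.53], [-0.31, 2.02], [-1.57, 1.55], [0.28, 2.44], [-1.29, 4.43], [0.15, 1.84], [-2.92, 2.92]. Speed limits (rad/s): [2.57, 2.57, 3.14, 3.14, 3.14, 3.14, 3.14].

### API

Orientations are given as a unit quaternion [w, x, y, z].
In Python, from rig import ctrl gives the robot as it stands.
- The arm moves only by the tool jog_arm, never from a script. Its argument "steps" is text: rows parted by semicolons, each of 6 numbers parted by spaces: the shift along the tool's x, y, z in cm, then the turn, a rotation vector about the tool's x, y, z in rad. A call has 1 to 10 rows; each row shifts and turns the commanded pose from where the row before left it, along the tool's axes as they then stand; what a row does not reach is not made up. A row lasts 1/12 s, in which the tool goes at most 41.7 mm and 7.16 degrees, less where a joint would pass 70% of its speed; a pose out of reach is approached as far as the arm can. A call with a gripper value outside its range is refused whole. "jaw" is the closure, from 0 (fully open) to 1 (shut), set as the call begins (left out, the last holds). The fingers move at their own pace and stop on an object; "newtons" is the grip in N (left out, the last holds). Time passes only in rows, so rows that do not move let the fingers close. It gives the time, the measured TCP pose, the force, the opening and the grip force at its end, in the units of the state.
- ctrl.state(): the state, without advancing time (a new reading comes with each control period).
- ctrl.camera(name): name is "scene" or "side" or "wrist"; returns a dict with "image" (400x640x3 uint8, blue, green, red), "fx", "fy", "cx", "cy" (pixels), "k1" (the pictures are not rectified: a ray, as slopes to the right and down, at radius r is drawn at 1 + k1 r^2 times it, then the intrinsics apply), "xyz" and "attitude" of the camera in the world; the wrist camera has in their place "mount" (4x4, takes a point from camera to tool coordinates, whose origin is the TCP and whose axes are the flange's). Camera axes: x right, y down, z forward; pixel columns grow to the right and rows downward; lengths in m; the calibration is good to about 2 mm. A picture is of the moment at which its call begins: read the wrist's pose just before it. There is no depth.
- ctrl.sign_off(): hands the job in; it is judged then, once.
The state is a dict: "t": time; "joint_positions": joint angles; "qvel": joint speeds; "joint_efforts": joint torques, N m; "tool_pos": TCP position; "ee_rot": TCP orientation; "ft_force": force on the tool from outside, world axes, zero at the start; "ft_torque": the same for the moment, N m; "width": finger opening in m; "finger_force": force on a finger pad.
Only numpy, scipy, OpenCV 4.12 (cv2) and the standard library are available. Lean on these libraries where they do the work, as an engineer would, in place of code of your own. Each camera call takes 0.05 s, during which the arm holds its last target. There are 200 camera calls.

### The job

The pushchair wheel on the bench stand is to be pumped up next: push its spokes round with the fingertips, one after another as they come within reach, until the red-capped valve is at the very top, straight above the axle, then take the hand away and leave the wheel at rest. Push gently and only on the spokes: do not grip anything, keep off the dirty tyre and the delicate valve, and leave the other things on the bench where they are.

Things in the scene. Friction and masses are not known exactly. Their poses are not given: they have to be found in the camera images.
- stand: Blue single-sided wheel stand, fixed to the bench. Origin: centre of the underside of its foot plate (180 x 240 x 12 mm). Its x axis is the axle's direction and points away from the robot's side, z up. The wheel hangs in front (-x side) of a 30 mm wide post that stands behind it (post front face at x = +25 mm, top at 204 mm).
- axle (a point): Point on the wheel's axis, in the wheel's mid-plane, 175 mm above the bench and 30 mm in front (-x) of the stand's origin. Axes as the stand's: x along the axle, y and z span the wheel's plane; does not turn with the wheel. The hub (44 mm diameter) reaches 38 mm to either side of the mid-plane, its cap 45 mm to the front.
- wheel (a joint): Turn of the wheel on its level axle, rad: 0 (or any whole turn) with the valve straight up, growing clockwise as seen from the robot's side (front). No stops; steady drag of 0.12 N m (2 N at mid-spoke), stays where left. Push slowly, under 0.1 m/s: a fast knock counts as a hard shove. Five light-grey spokes, open windows between them from the hub to the rim's inside at 95 mm radius.
- spoke1 (a point): Middle of the front flange of the first spoke: 62 mm from the axis, 20 mm in front of the wheel's mid-plane; 36 degrees clockwise from the valve. The flange is a straight bar 14 mm wide (across) and 12 mm deep that leans: its centre line lies 31 mm in front of the mid-plane at 20 mm from the axis, 10 mm in front at 100 mm. A like flange at the back. Wheel axes: z to the valve.
- spoke2 (a point): The same point on the next spoke clockwise, 108 degrees from the valve.
- spoke3 (a point): The same point on the next spoke clockwise, 180 degrees from the valve.
- spoke4 (a point): The same point on the next spoke clockwise, 252 degrees from the valve.
- spoke5 (a point): The same point on the next spoke clockwise, 324 degrees from the valve.
- valve_cap (a point): Middle of the red dust cap (13 mm diameter, 18 mm long) on the end of the valve stem, 71 mm from the axle in the wheel's mid-plane, half-way between two spokes. The stem stands on the rim and points to the hub. Turns with the wheel: the point's z axis points from the axle outwards to the valve.
- tyre: Black tyre: outer radius 140 mm, 38 mm wide (19 mm to either side of the mid-plane), inner edge at 102 mm radius. Origin on the axle in the mid-plane. Not to be touched.
- valve: The valve with its red cap, from 62 to 96 mm from the axle. Origin on the axle, z towards the valve. Not to be touched.
- tape_roll: Bystander: white roll of tape lying flat, 144 mm diameter, 19 mm high. Origin under its centre.
- gauge: Bystander: round black tyre pressure gauge with a brass stem, 92 mm long, 20 mm high. Origin under the dial's centre, stem along its x.
- mini_pump: Bystander: slim hand pump lying along its x axis, 235 mm long, 28 mm thick. Origin under its middle.
- shears: Bystander: tailor's shears with black handles lying along x, blades to +x, 215 mm long, 12 mm high. Origin under the pivot.
- thread_cone: Bystander: upright cone of violet thread, 76 mm diameter at the foot, 142 mm high. Origin under its centre.
- mug: Bystander: blue mug, 80 mm diameter, 92 mm high, upright. Origin under its centre.
- pattern_weight: Bystander: dark steel pattern weight with a knob, 68 mm diameter, 48 mm high. Origin under its centre.

How it is judged:
By the outcome, as a careful person would: the job done as asked, in the order asked, and still so for the second after the job is handed in, with the robot touching nothing.
It also fails if it takes over 56 s, if anything falls off the work surface, if the arm or the gripper's body presses on something with over 40 N, if the wrist force passes 120 N, or if a joint passes its speed limit or range.

## Working session

There is one attempt and no reset: what is moved stays moved. The work goes in short steps, Python scripts to look and compute and a tool call to move; the robot and the scene stay as the last step left them, time stands still between calls to the robot, and variables do not carry over. Pictures are saved under pics/ and viewed, at most 10 in all, crops included, and the job is handed in when it is done.

Besides the shell and the picture viewer there is one more tool, called after "Call:" as name(argument=value, ...), one argument or row to a line, values as JSON. jog_arm: Moves the arm, as the interface text tells. Its arguments: {"type":"object","properties":{"steps":{"type":"string"},"jaw":{"type":"number"},"newtons":{"type":"number"}},"required":["steps"]}

```bash
mkdir -p pics; cat > look.py <<'E'
import cv2,sys
from rig import ctrl
for n in sys.argv[2:]:
    s=ctrl.state(); c=ctrl.camera(n); cv2.imwrite(f"pics/{n}_{sys.argv[1]}.png",c["image"])
    print(n,{k:(v.tolist() if hasattr(v,'tolist') else v) for k,v in c.items() if k!="image"})
print(s)
E
python3 look.py 0 scene side
```

```text
scene {'fx': 363.3660064185314, 'fy': 363.3660064185314, 'cx': 317.0927340490737, 'cy': 196.4242838423073, 'k1': -0.01871410845812264, 'xyz': [0.9026738474772387, 0.2991744321938644, 1.177511704513277], 'attitude': [-0.08149699384457941, 0.3943991943875467, 0.8976062589162168, -0.17919408309200527]}
side {'fx': 467.0008548013031, 'fy': 467.0008548013031, 'cx': 315.0611380622981, 'cy': 205.45484994957562, 'k1': -0.11171292830304182, 'xyz': [0.024029229541670208, -0.601999831959006, 1.1370295507148778], 'attitude': [-0.3275219622399824, 0.8780694995899813, -0.32398043055426723, 0.12946041386517826]}
{'t': 0.05, 'joint_positions': array([-1.25402936,  0.46837588, -0.0115861 ,  1.60364936,  0.00601449,
        1.07139606, -0.05626748]), 'qvel': array([ 4.28156163e-04, -1.31478728e-03,  1.31657661e-03,  6.58855864e-04,
        3.02406043e-04,  1.98276161e-03,  1.21460705e-05]), 'joint_efforts': array([ 1.86550060e-03, -5.34011579e+01,  2.12407258e-02, -2.52252656e+01,
        1.13775133e-02,  4.20754863e-03,  3.03237141e-05]), 'tool_pos': array([0.2287141 , 0.60782398, 0.23032851]), 'ee_rot': array([-8.85718398e-05,  1.78934194e-01,  9.83860635e-01, -8.92952521e-04]), 'ft_force': array([-1.13903887,  0.10216411,  0.14856144]), 'ft_torque': array([-0.01952337,  0.0336382 , -0.01110908]), 'finger_force': 0.0, 'width': 0.08552564712346478}
```

View pics/scene_0.png

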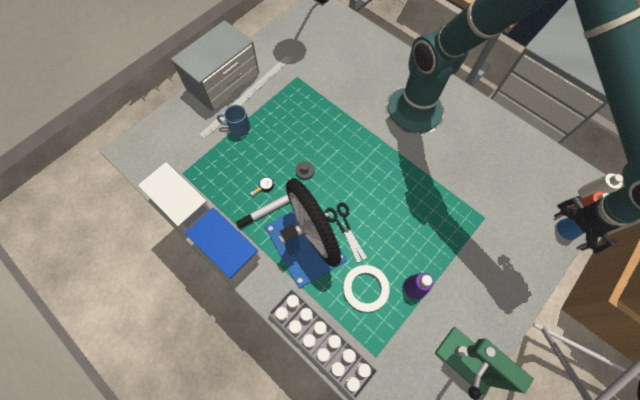

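View pics/side_0.png

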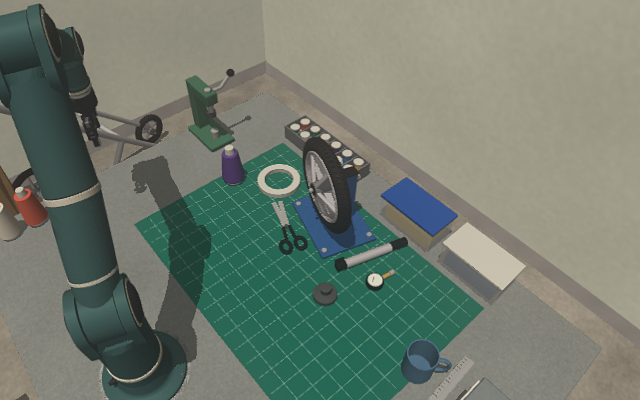

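```bash
cat > cam.py <<'E'
import numpy as np,cv2
from scipy.spatial.transform import Rotation as R
C={'scene':dict(f=363.3660064185314,cx=317.0927340490737,cy=196.4242838423073,k=-0.01871410845812264,p=[0.9026738474772387,0.2991744321938644,1.177511704513277],q=[-0.08149699384457941,0.3943991943875467,0.8976062589162168,-0.17919408309200527]),
'side':dict(f=467.0008548013031,cx=315.0611380622981,cy=205.45484994957562,k=-0.11171292830304182,p=[0.024029229541670208,-0.601999831959006,1.1370295507148778],q=[-0.3275219622399824,0.8780694995899813,-0.32398043055426723,0.12946041386517826])}
def rot(c): return R.from_quat(c['q'],scalar_first=True).as_matrix()
def K(c): return np.array([[c['f'],0,c['cx']],[0,c['f'],c['cy']],[0,0,1.]])
def D(c): return np.array([c['k'],0,0,0,0.])
def ray(n,uv):
    c=C[n]; u=cv2.undistortPoints(np.float64(uv).reshape(-1,1,2),K(c),D(c)).reshape(-1,2)
    return np.array(c['p']),np.c_[u,np.ones(len(u))]@rot(c).T
def plane(n,uv,p0,nrm):
    o,d=ray(n,uv); nrm=np.asarray(nrm); return o+d*((np.asarray(p0)-o)@nrm/(d@nrm))[:,None]
def proj(n,P):
    c=C[n]; Rm=rot(c).T; P=np.float64(P).reshape(-1,3)
    return cv2.projectPoints(P,cv2.Rodrigues(Rm)[0],-Rm@np.array(c['p']),K(c),D(c))[0].reshape(-1,2)
E
python3 - <<'E'
from cam import *
print(proj('scene',[0,0,0]),proj('side',[0,0,0]))
for n in ('scene','side'):
    im=cv2.imread(f'pics/{n}_0.png'); h=cv2.cvtColor(im,cv2.COLOR_BGR2HSV)
    m=cv2.inRange(h,(100,130,40),(118,255,255))
    k,l,st,_=cv2.connectedComponentsWithStats(m)
    for i in range(1,k):
        if st[i,4]>150: 
            pts=np.argwhere(l==i)[:,::-1]; P=plane(n,pts,[0,0,.012],[0,0,1])[:,:2]
            r=cv2.minAreaRect(P.astype(np.float32)); print(n,st[i],r, cv2.boxPoints(r).round(3).tolist())
    x,y=((215,160),(255,120))[n=='side']
    cv2.imwrite(f'pics/{n}_c.png',cv2.resize(im[y:y+150,x:x+160],None,fx=4,fy=4,interpolation=cv2.INTER_CUBIC)[:600])
im=[cv2.imread(f'pics/{n}_c.png') for n in ('scene','side')]
cv2.imwrite('pics/c2.png',cv2.resize(np.hstack(im),(800,375)))
E
```

```text
[[414.77524145 108.50066274]] [[144.74303106 370.05142285]]
scene [ 185  208   72   70 2448] ((0.8729313015937805, -0.1530727595090866), (0.1238311231136322, 0.22209995985031128), 0.3409443497657776) [[0.8100000023841858, -0.041999999433755875], [0.8119999766349792, -0.2639999985694885], [0.9359999895095825, -0.2639999985694885], [0.9340000152587891, -0.041999999433755875]]
scene [ 265  211   70   77 1930] ((0.7152827382087708, 0.047384969890117645), (0.24247710406780243, 0.13013379275798798), 75.68806457519531) [[0.621999979019165, -0.05400000140070915], [0.7480000257492065, -0.0860000029206276], [0.8080000281333923, 0.14900000393390656], [0.6819999814033508, 0.1809999942779541]]
scene [558 219  25  20 280] ((0.047638848423957825, 0.6823984384536743), (0.063425213098526, 0.0726948156952858), 61.388668060302734) [[0.0010000000474974513, 0.671999990940094], [0.06400000303983688, 0.6370000243186951], [0.0949999988079071, 0.6930000185966492], [0.03099999949336052, 0.7279999852180481]]
side [ 382  178   76   58 2020] ((0.9399598836898804, -0.07976355403661728), (0.12916314601898193, 0.22355757653713226), 0.26633143424987793) [[0.875, 0.03200000151991844], [0.8759999871253967, -0.19200000166893005], [1.0049999952316284, -0.19099999964237213], [1.003999948501587, 0.03200000151991844]]
side [ 293  197   83   62 1520] ((0.6844919323921204, 0.05386333912611008), (0.2420715093612671, 0.17942173779010773), 73.04933166503906) [[0.5630000233650208, -0.035999998450279236], [0.7350000143051147, -0.08799999952316284], [0.8059999942779541, 0.14300000667572021], [0.6340000033378601, 0.19599999487400055]]
```

View pics/side_c.png

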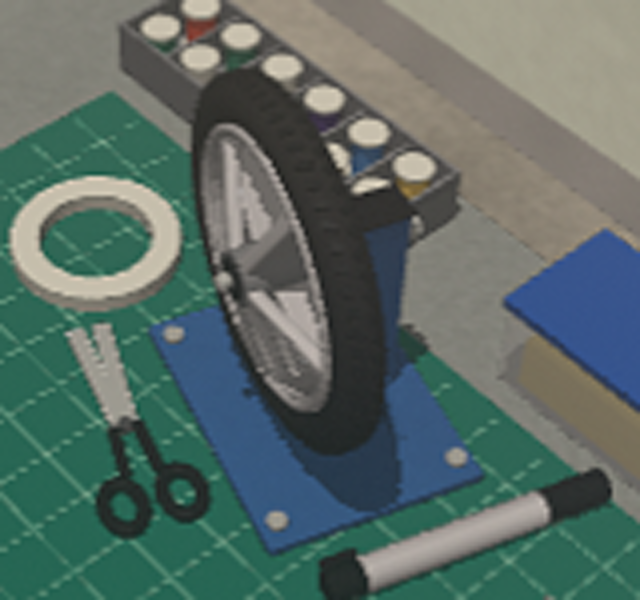

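View pics/scene_c.png

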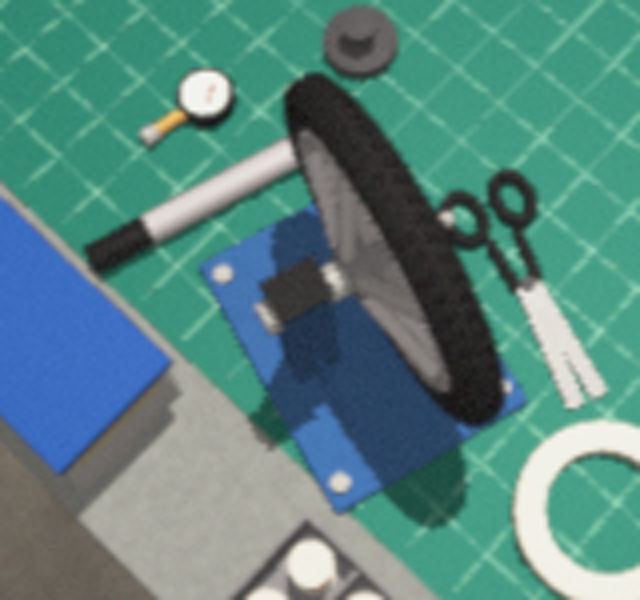

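```bash
python3 - <<'E'
from cam import *
from rig import ctrl
sb=plane('side',np.array([[173,334],[276,520],[456,457]])/4+[255,120],[0,0,.013],[0,0,1])
cb=plane('scene',np.array([[222,273],[340,483],[507,387]])/4+[215,160],[0,0,.013],[0,0,1])
print(sb.round(4),cb.round(4))
ctr=np.array([(.6845),(.0539),0]);yaw=np.deg2rad(-16.9)
X=np.array([np.cos(yaw),np.sin(yaw),0]);Y=np.array([-X[1],X[0],0]);Z=np.array([0,0,1.])
ax=ctr-.03*X+.175*Z; print('axle',ax, proj('side',ax-.045*X),proj('scene',ax))
for n in C:
    h=cv2.cvtColor(cv2.imread(f'pics/{n}_0.png'),cv2.COLOR_BGR2HSV)
    m=cv2.inRange(h,(0,110,40),(8,255,255))|cv2.inRange(h,(172,110,40),(180,255,255))
    k,l,st,ce=cv2.connectedComponentsWithStats(m)
    print(n,[(st[i,4],ce[i].round(1).tolist()) for i in range(1,k) if st[i,4]>2])
# rectified front view at 20 mm in front: right = -Y, up=Z, 2px/mm
g=np.arange(-150,150,.5); U,V=np.meshgrid(g,g)
P=ax-.02*X+(U[...,None]*-Y-V[...,None]*Z)/1e3
uv=proj('side',P).astype(np.float32).reshape(*U.shape,2)
cv2.imwrite('pics/rect.png',cv2.remap(cv2.imread('pics/side_0.png'),uv[...,0],uv[...,1],cv2.INTER_CUBIC))
c=ctrl.camera('wrist');print(c['mount'],c['fx'],c['cx'],c['cy'],c['k1'])
E
```

```text
[[ 0.6453  0.1735  0.013 ]
 [ 0.5868 -0.0172  0.013 ]
 [ 0.7307 -0.0618  0.013 ]] [[ 0.7305 -0.0625  0.013 ]
 [ 0.7898  0.1301  0.013 ]
 [ 0.642   0.1769  0.013 ]]
axle [0.65579559 0.06262107 0.175     ] [[310.7233736  190.88664726]] [[312.77065066 221.03905406]]
scene [(np.int32(157), [590.7, 198.6]), (np.int32(15), [573.3, 207.4])]
side [(np.int32(24), [304.2, 126.5]), (np.int32(695), [30.5, 208.4])]
[[ 4.38724218e-04 -9.60854592e-01 -2.77052813e-01  6.96800100e-02]
 [ 9.99999603e-01  2.06719508e-04  8.66609701e-04  7.64055993e-04]
 [-7.75413689e-04 -2.77053084e-01  9.60854301e-01 -1.42412074e-01]
 [ 0.00000000e+00  0.00000000e+00  0.00000000e+00  1.00000000e+00]] 335.2173238187685 325.38321388019733 198.4861303643258 -0.06013606042562127
```

View pics/rect.png

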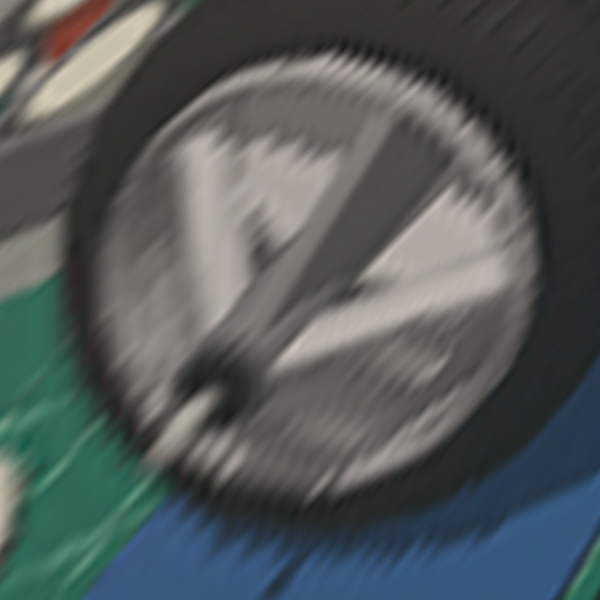

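Call:
jog_arm(
  steps="0 -2.7 -2.5 0 0 0;0 -2.7 -2.5 0 0 0;0 -2.7 -2.5 0 0 0;0 -2.7 -2.5 0 0 0;0 -2.7 -2.5 0 0 0;0 -2.7 -2.5 0 0 0",
  jaw=1,
  newtons=20,
)

```text
t: 0.65
tool_pos: [0.1713, 0.4552, 0.3821]
ee_rot: [-0.0, 0.179, 0.984, -0.0]
ft_force: [-0.3, 0.3, -0.3]
width: 0.0122
finger_force: 0.0
```

Call:
jog_arm(
  steps="-3.9 0 0 0 0 0.08;-3.9 0 0 0 0 0.08;-3.9 0 0 0 0 0.08;-3.9 0 0 0 0 0.08;-3.9 0 0 0 0 0.08;-3.9 0 0 0 0 0.08;-3.9 0 0 0 0 0.08;-3.9 0 0 0 0 0.08;-3.9 0 0 0 0 0.08;-3.9 0 0 0 0 0.08",
)

```text
t: 1.48
tool_pos: [0.4583, 0.2047, 0.3811]
ee_rot: [0.0, 0.55, 0.835, -0.0]
ft_force: [1.5, 1.3, -1.2]
width: 0.0002
finger_force: 0.0
```

Call:
jog_arm(
  steps="-3.9 0 0 0 0 0.08;-3.9 0 0 0 0 0.08;0 0 0 0 0 0.12;0 0 0 0 0 0.12;0 0 0 0 0 0.12;0 0 0 0 0 0.12;0 0 0 0 0 0.06;0 0 0 0 0 0",
)

```text
t: 2.15
tool_pos: [0.4854, 0.1336, 0.3811]
ee_rot: [-0.0, 0.802, 0.597, -0.0]
ft_force: [-0.0, 0.2, 0.1]
width: 0.0002
finger_force: 0.0
```

Call:
jog_arm(
  steps="0 0 0 -0.112 0 0;0 0 0 -0.112 0 0;0 0 0 -0.112 0 0;0 0 0 -0.112 0 0;0 0 0 -0.112 0 0;0 0 0 -0.112 0 0;0 0 0 -0.112 0 0;0 0 0 0 0 0",
)

```text
t: 2.82
tool_pos: [0.4826, 0.1343, 0.3785]
ee_rot: [0.307, 0.738, 0.556, 0.227]
ft_force: [-1.2, -0.7, -1.0]
width: 0.0
finger_force: 0.0
```

```bash
python3 look.py 1 wrist | tail -1
```

```text
3.76397431,  -0.1894093 ,  -2.08007075]), 'tool_pos': array([0.48264028, 0.1342941 , 0.37847952]), 'ee_rot': array([0.30704613, 0.73841937, 0.55563392, 0.2274433 ]), 'ft_force': array([-1.20017201, -0.65203014, -0.96376767]), 'ft_torque': array([ 0.21982999,  0.81810721, -0.07157197]), 'finger_force': 0.0, 'width': 4.977008658243371e-05}
```

View pics/wrist_1.png

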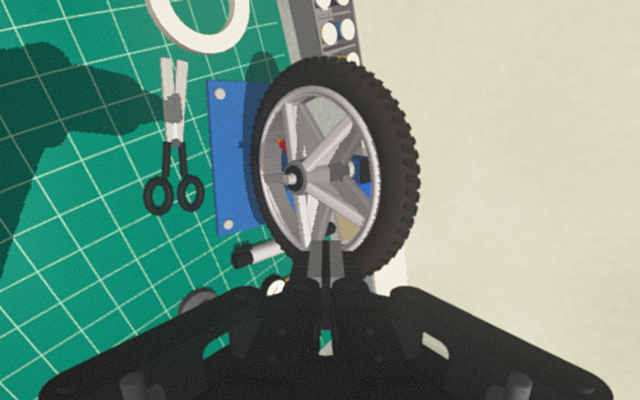

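```bash
cat > wr.py <<'E'
from cam import *
from rig import ctrl
YAW=np.deg2rad(-17.); ctr=np.array([.6865,.056,0])
X=np.array([np.cos(YAW),np.sin(YAW),0]);Y=np.array([-X[1],X[0],0]);Z=np.array([0,0,1.]); W=np.c_[X,Y,Z]
AX=ctr-.03*X+.175*Z
M=np.array([[4.38724218e-04,-9.60854592e-01,-2.77052813e-01,6.968e-02],[1,2.067e-04,8.666e-04,7.64e-04],[-7.754e-04,-2.77053084e-01,9.60854301e-01,-1.42412e-01],[0,0,0,1]])
def tool(s):
    T=np.eye(4);T[:3,:3]=R.from_quat(s['ee_rot'],scalar_first=True).as_matrix();T[:3,3]=s['tool_pos'];return T
def setwrist(s):
    T=tool(s)@M; C['wrist']=dict(f=335.2173238,cx=325.383,cy=198.486,k=-0.060136,p=T[:3,3],q=R.from_matrix(T[:3,:3]).as_quat(scalar_first=True))
def loc(P): return (np.asarray(P)-AX)@W   # stand axes about axle
def ang(l): l=np.atleast_2d(l);return np.rad2deg(np.arctan2(-l[:,1],l[:,2]))%360
def red(im):
    h=cv2.cvtColor(im,cv2.COLOR_BGR2HSV)
    m=cv2.inRange(h,(0,130,60),(8,255,255))|cv2.inRange(h,(172,130,60),(180,255,255))
    k,l,st,ce=cv2.connectedComponentsWithStats(m); return [(int(st[i,4]),ce[i]) for i in range(1,k) if st[i,4]>4]
def valve(name='wrist'):
    s=ctrl.state(); im=ctrl.camera(name)['image']; setwrist(s)
    for a,u in red(im):
        l=loc(plane(name,[u],AX,X)); print('red',a,u.round(1),l.round(4),'r',np.hypot(*l[0,1:]).round(4),'ang',ang(l).round(1))
    return im
def tcp(s=None):
    s=s or ctrl.state();T=tool(s);l=loc(T[:3,3]);print('tcp local mm',(l*1e3).round(1),'r',np.hypot(*l[1:]).round(4),'ang',ang(l).round(1),'axes(cols tool xyz in stand)\n',(W.T@T[:3,:3]).round(3))
def togo(l,s=None):
    s=s or ctrl.state();T=tool(s);return ((AX+W@np.asarray(l)-T[:3,3])@T[:3,:3]*100).round(2)
E
python3 - <<'E'
from wr import *
im=valve(); s=ctrl.state(); tcp(s)
hub=loc(plane('wrist',[[290,179]],AX-.045*X,X));print('hub cap',hub.round(4), proj('wrist',AX-.045*X),proj('wrist',[AX-.02*X+.1*v for v in (Y,-Y,Z,-Z)]))
# spoke outer ends (image guess), at 10 mm front
for l in (np.c_[loc(plane('wrist',[[297,105],[350,125],[365,208],[308,240]],AX-.012*X,X))],): print(l.round(3),ang(l))
cv2.imwrite('pics/w1c.png',cv2.resize(im[50:290,230:430],None,fx=2.5,fy=2.5,interpolation=cv2.INTER_CUBIC))
E
```

```text
red 45 [281.9 144.4] [[ 0.      0.0293 -0.0685]] r 0.0745 ang [203.1]
tcp local mm [-185.2   15.4  205.9] r 0.2065 ang [355.7] axes(cols tool xyz in stand)
 [[-0.009  0.711  0.703]
 [ 1.     0.008  0.005]
 [-0.002  0.703 -0.711]]
hub cap [[-0.045  -0.0014  0.0044]] [[287.61695037 177.2686499 ]] [[303.21816367  89.78313206]
 [304.00543435 249.1038051 ]
 [367.65987527 189.25439873]
 [257.77474741 163.86564834]]
[[-0.012  0.083 -0.021]
 [-0.012  0.063  0.066]
 [-0.012 -0.024  0.091]
 [-0.012 -0.09  -0.001]] [255.8398833  316.49628934  14.64697325  90.64799619]
```

View pics/w1c.png

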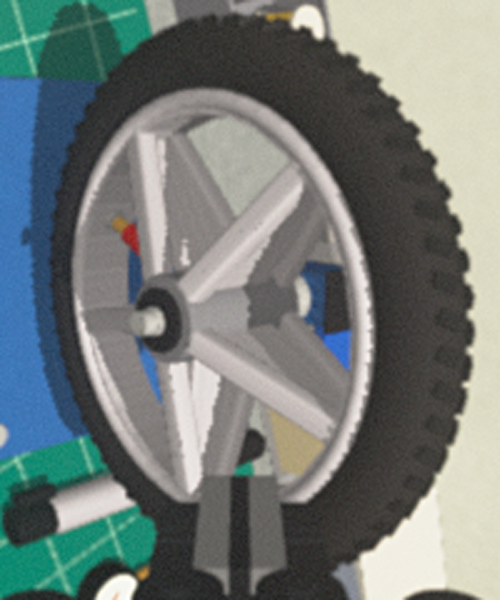

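Call:
jog_arm(
  steps="-0.5 0.6 3 0 0 0;-0.5 0.5 3 0 0 0;0 0 3 0 0 0;0 0 3 0 0 0;0 0 2 0 0 0;0 0 2 0 0 0;0 0 1 0 0 0;0 0 0 0 0 0;0 0 0 0 0 0",
)

```text
t: 3.67
tool_pos: [0.6065, 0.0866, 0.2691]
ee_rot: [0.307, 0.741, 0.552, 0.228]
ft_force: [0.2, -0.7, 0.1]
width: -0.0
finger_force: 0.0
```

```bash
python3 - <<'E'
from wr import *
tcp(); s=ctrl.state(); print(s['ft_force'],s['joint_positions'].round(2)); im=valve(); print(togo([-.022,.006,.057]))
cv2.imwrite('pics/w2.png',im)
E
```

```text
tcp local mm [-55.4   5.9  94.1] r 0.0943 ang [356.4] axes(cols tool xyz in stand)
 [[-0.005  0.708  0.706]
 [ 1.     0.005  0.003]
 [-0.001  0.706 -0.708]]
[ 0.19831593 -0.68674283  0.10753078] [-0.72  0.15  0.3   2.2   1.24  0.47 -1.78]
red 6 [235.  154.5] [[-0.      0.03   -0.0767]] r 0.0824 ang [201.4]
[-0.06 -0.25  5.05]
```

View pics/w2.png

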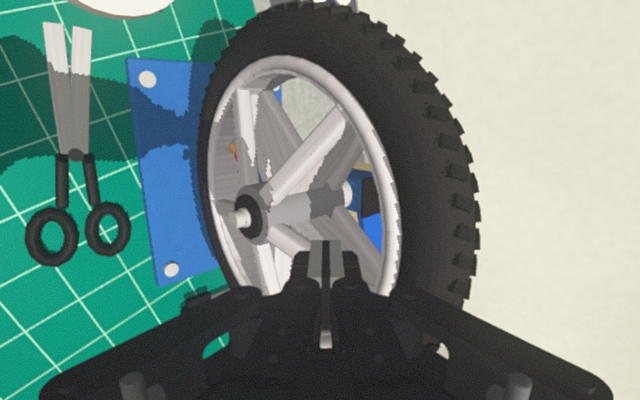

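Call:
jog_arm(
  steps="0 -0.2 1 0 0 0;0 0 1 0 0 0;0 0 1 0 0 0;0 0 1 0 0 0;0 0 1 0 0 0;0 0 0 0 0 0;0 0 0 0 0 0",
)

```text
t: 4.3
tool_pos: [0.6379, 0.0782, 0.2326]
ee_rot: [0.306, 0.741, 0.552, 0.229]
ft_force: [0.1, -0.6, -0.6]
width: 0.0001
finger_force: 0.0
```

```bash
cat > st.py <<'E'
from wr import *
tcp(); s=ctrl.state(); print(s['t'],(s['ft_force']@W).round(1)); valve()
E
python3 st.py
```

```text
tcp local mm [-22.9   7.   57.6] r 0.0581 ang [353.1] axes(cols tool xyz in stand)
 [[-0.008  0.708  0.706]
 [ 1.     0.005  0.006]
 [ 0.     0.706 -0.708]]
4.3 [ 0.3 -0.6 -0.6]
```

Call:
jog_arm(
  steps="-0.5 0 0 0 0 0;-0.5 0 0 0 0 0;-0.5 -0.05 0.05 0 0 0;-0.5 -0.05 0.05 0 0 0;-0.49 -0.11 0.11 0 0 0;-0.49 -0.11 0.11 0 0 0;-0.45 -0.17 0.17 0 0 0;-0.45 -0.17 0.17 0 0 0;0 0 0 0 0 0",
)

```text
t: 5.1
tool_pos: [0.6258, 0.0391, 0.2216]
ee_rot: [0.306, 0.741, 0.552, 0.227]
ft_force: [-0.3, 0.0, 1.0]
width: -0.0002
finger_force: 0.1
```

```bash
python3 st.py
```

```text
tcp local mm [-23.1 -33.9  46.6] r 0.0577 ang [36.] axes(cols tool xyz in stand)
 [[-0.005  0.709  0.705]
 [ 1.     0.005  0.003]
 [-0.002  0.705 -0.709]]
5.1 [-0.3 -0.1  1. ]
red 74 [241.   67.8] [[ 0.      0.0578 -0.0537]] r 0.0789 ang [227.1]
```

Call:
jog_arm(
  steps="-0.4 -0.22 0.22 0 0 0;-0.4 -0.22 0.22 0 0 0;-0.34 -0.27 0.27 0 0 0;-0.34 -0.27 0.27 0 0 0;-0.27 -0.3 0.3 0 0 0;-0.27 -0.3 0.3 0 0 0;-0.19 -0.33 0.33 0 0 0;-0.19 -0.33 0.33 0 0 0;0 0 0 0 0 0",
)

```text
t: 5.9
tool_pos: [0.6194, 0.0171, 0.1902]
ee_rot: [0.306, 0.741, 0.552, 0.227]
ft_force: [-0.1, -0.1, -0.2]
width: -0.0001
finger_force: 0.0
```

```bash
python3 st.py
```

```text
tcp local mm [-22.8 -56.8  15.2] r 0.0588 ang [75.1] axes(cols tool xyz in stand)
 [[-0.007  0.709  0.705]
 [ 1.     0.006  0.004]
 [-0.001  0.705 -0.709]]
5.9 [-0.1 -0.1 -0.2]
red 11 [334.   0.] [[ 0.      0.0591 -0.0017]] r 0.0592 ang [268.3]
```

Call:
jog_arm(
  steps="-0.1 -0.35 0.35 0 0 0;-0.1 -0.35 0.35 0 0 0;-0.02 -0.36 0.36 0 0 0;-0.02 -0.36 0.36 0 0 0;0 0 0 0 0 0;0 0.36 -0.36 0 0 0;0 0 -2 0 0 0;0 0 -3 0 0 0;0 0 -4 0 0 0;0 0 0 0 0 0",
)

```text
t: 6.78
tool_pos: [0.5616, 0.0334, 0.2386]
ee_rot: [0.306, 0.741, 0.551, 0.231]
ft_force: [1.1, 0.5, 0.6]
width: 0.0001
finger_force: 0.0
```

Call:
jog_arm(
  steps="3 0 -4 0 0 0;2.5 0 -4 0 0 0;0 0 -3 0 0 0;0 0 0 0 0 0;0 0 0 0 0 0",
)

```text
t: 7.2
tool_pos: [0.511, 0.0967, 0.3055]
ee_rot: [0.307, 0.74, 0.552, 0.231]
ft_force: [0.2, -1.0, 0.2]
width: -0.0004
finger_force: 0.0
```

```bash
python3 st.py; python3 look.py 3 wrist >/dev/null; python3 -c "
import cv2;i=cv2.imread('pics/wrist_3.png')[30:290,200:440];cv2.imwrite('pics/w3c.png',cv2.resize(i,None,fx=2.2,fy=2.2,interpolation=cv2.INTER_CUBIC))"
```

```text
tcp local mm [-149.7  -12.4  130.5] r 0.1311 ang [5.4] axes(cols tool xyz in stand)
 [[-0.008  0.705  0.709]
 [ 1.     0.004  0.008]
 [ 0.003  0.709 -0.705]]
7.2 [ 0.4 -0.9  0.2]
red 219 [357.9  94.8] [[0.     0.0656 0.0252]] r 0.0703 ang [291.]
```

View pics/w3c.png

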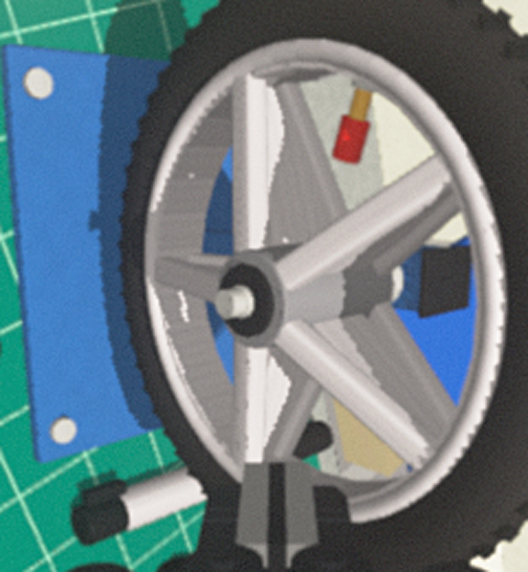

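Call:
jog_arm(
  steps="0.4 2 1 0 0 0;0.4 1.8 1 0 0 0;0 0 2.5 0 0 0;0 0 2.5 0 0 0;0 0 2 0 0 0;0 0 2 0 0 0;0 0 1 0 0 0;0 0 1 0 0 0;0 0 1 0 0 0;0 0 0 0 0 0",
)

```text
t: 8.13
tool_pos: [0.6339, 0.0647, 0.2292]
ee_rot: [0.308, 0.741, 0.552, 0.226]
ft_force: [-0.1, -0.6, -0.5]
width: 0.0002
finger_force: 0.0
```

```bash
python3 st.py
```

```text
tcp local mm [-22.9  -7.   54.2] r 0.0547 ang [7.4] axes(cols tool xyz in stand)
 [[-0.003  0.708  0.706]
 [ 1.     0.006 -0.001]
 [-0.005  0.706 -0.708]]
8.1333 [ 0.1 -0.6 -0.5]
red 789 [316.5  95.8] [[-0.      0.0658  0.0254]] r 0.0706 ang [291.1]
```

Call:
jog_arm(
  steps="-0.48 0 0 0 0 0;-0.48 0 0 0 0 0;-0.46 -0.13 0.13 0 0 0;-0.46 -0.13 0.13 0 0 0;-0.42 -0.19 0.19 0 0 0;-0.42 -0.19 0.19 0 0 0;-0.37 -0.23 0.23 0 0 0;-0.37 -0.23 0.23 0 0 0;0 0 0 0 0 0",
)

```text
t: 8.93
tool_pos: [0.6233, 0.0338, 0.2168]
ee_rot: [0.307, 0.741, 0.552, 0.229]
ft_force: [-0.6, -0.8, 0.2]
width: -0.0002
finger_force: 0.0
```

Call:
jog_arm(
  steps="-0.3 -0.28 0.28 0 0 0;-0.3 -0.28 0.28 0 0 0;-0.24 -0.31 0.31 0 0 0;-0.24 -0.31 0.31 0 0 0;-0.15 -0.33 0.33 0 0 0;0 0 0 0 0 0;0 0 0 0 0 0",
)

```text
t: 9.52
tool_pos: [0.6202, 0.0223, 0.1956]
ee_rot: [0.307, 0.741, 0.552, 0.229]
ft_force: [-0.3, -0.2, 0.1]
width: 0.0
finger_force: 0.0
```

```bash
python3 st.py; python3 -c "
from wr import *
valve('scene');valve('side')"
```

```text
tcp local mm [-23.6 -51.6  20.6] r 0.0555 ang [68.2] axes(cols tool xyz in stand)
 [[-0.006  0.706  0.708]
 [ 1.     0.005  0.005]
 [-0.     0.708 -0.706]]
9.5167 [-0.2 -0.3  0.1]
red 1673 [454.   65.5] [[-0.      0.0317  0.0641]] r 0.0715 ang [333.7]
red 461 [588. 204.] [[-0.      0.3093  0.8196]] r 0.876 ang [339.3]
red 15 [303.7 127.1] [[-0.      0.1574  0.0946]] r 0.1836 ang [301.]
red 6 [320.5 163.5] [[0.     0.0361 0.055 ]] r 0.0658 ang [326.7]
red 549 [ 28.6 209.1] [[ 0.     -1.9391  1.9664]] r 2.7617 ang [44.6]
```

Call:
jog_arm(
  steps="-0.14 -0.35 0.35 0 0 0;-0.14 -0.35 0.35 0 0 0;-0.14 -0.35 0.35 0 0 0;0 0 0 0 0 0;0 0 0 0 0 0;0 0 0 0 0 0",
)

```text
t: 10.17
tool_pos: [0.6192, 0.0186, 0.1807]
ee_rot: [0.307, 0.741, 0.552, 0.229]
ft_force: [0.3, -0.2, -0.6]
width: 0.0002
finger_force: 0.0
```

```bash
python3 st.py
```

```text
tcp local mm [-23.4 -55.5   5.7] r 0.0558 ang [84.1] axes(cols tool xyz in stand)
 [[-0.007  0.706  0.708]
 [ 1.     0.005  0.005]
 [-0.     0.708 -0.706]]
10.1667 [ 0.4 -0.1 -0.6]
red 2133 [510.2 113.5] [[-0.      0.0113  0.0707]] r 0.0716 ang [350.9]
```

Call:
jog_arm(
  steps="-0.02 -0.17 0.17 0 0 0;0 -0.17 0.17 0 0 0;0 -0.17 0.17 0 0 0;0 0 0 0 0 0;0 0 0 0 0 0;0 0 0 0 0 0",
)

```text
t: 10.72
tool_pos: [0.6189, 0.0183, 0.173]
ee_rot: [0.307, 0.741, 0.552, 0.229]
ft_force: [1.2, 0.1, 0.2]
width: 0.0002
finger_force: 0.1
```

```bash
python3 st.py
```

```text
tcp local mm [-23.6 -55.8  -2. ] r 0.0558 ang [92.] axes(cols tool xyz in stand)
 [[-0.007  0.707  0.707]
 [ 1.     0.005  0.004]
 [-0.     0.707 -0.707]]
10.7167 [1.1 0.4 0.2]
red 2243 [535.1 144.2] [[0.     0.0016 0.0719]] r 0.0719 ang [358.7]
```

Call:
jog_arm(
  steps="0 -0.05 0.05 0 0 0;0 -0.05 0.05 0 0 0;0 0 0 0 0 0;0 0 0 0 0 0",
)

```text
t: 11.1
tool_pos: [0.6192, 0.0185, 0.172]
ee_rot: [0.307, 0.741, 0.552, 0.229]
ft_force: [-0.6, 0.5, 1.5]
width: -0.0002
finger_force: 0.8
```

```bash
python3 st.py
```

```text
tcp local mm [-23.4 -55.6  -3. ] r 0.0557 ang [93.1] axes(cols tool xyz in stand)
 [[-0.007  0.706  0.708]
 [ 1.     0.005  0.005]
 [-0.     0.708 -0.706]]
11.1 [-0.8  0.3  1.5]
red 2267 [537.9 147.7] [[0.     0.0008 0.072 ]] r 0.072 ang [359.4]
```

Call:
jog_arm(
  steps="0 0.2 -0.2 0 0 0;0 0 -1 0 0 0;0 0 -2 0 0 0;0 0 -3 0 0 0;0 0 -4 0 0 0;-1 0 -4 0 0 0;-0.5 0 -2 0 0 0;0 0 0 0 0 0;0 0 0 0 0 0;0 0 0 0 0 0",
)

```text
t: 11.98
tool_pos: [0.5109, 0.0354, 0.2842]
ee_rot: [0.308, 0.74, 0.552, 0.23]
ft_force: [-0.6, -0.1, -0.2]
width: 0.0001
finger_force: 0.0
```

```bash
python3 st.py; python3 look.py 4 wrist >/dev/null; python3 - <<'E'
from wr import *
s=ctrl.state(); setwrist(s)
print('exp hub cap',proj('wrist',AX-.045*X),'exp valve',proj('wrist',AX+.071*Z),'rim',proj('wrist',[AX-.015*X+.095*v for v in (Y,-Y,Z,-Z)]))
i=cv2.imread('pics/wrist_4.png');cv2.imwrite('pics/w4.png',cv2.resize(i[20:270,200:520],None,fx=2.4,fy=2.4,interpolation=cv2.INTER_CUBIC))
E
```

```text
tcp local mm [-131.9  -71.   109.2] r 0.1303 ang [33.] axes(cols tool xyz in stand)
 [[-0.006  0.705  0.71 ]
 [ 1.     0.004  0.005]
 [ 0.     0.71  -0.705]]
11.9833 [-0.6 -0.2 -0.2]
red 380 [411.7 101.9] [[-0.      0.0002  0.0716]] r 0.0716 ang [359.9]
exp hub cap [[305.19771821 100.51825547]] exp valve [[412.07867103 101.37237272]] rim [[332.06669    -19.47415416]
 [329.91950509 205.38653087]
 [431.54417136 101.3659204 ]
 [266.56768717 101.07690022]]
```

View pics/w4.png

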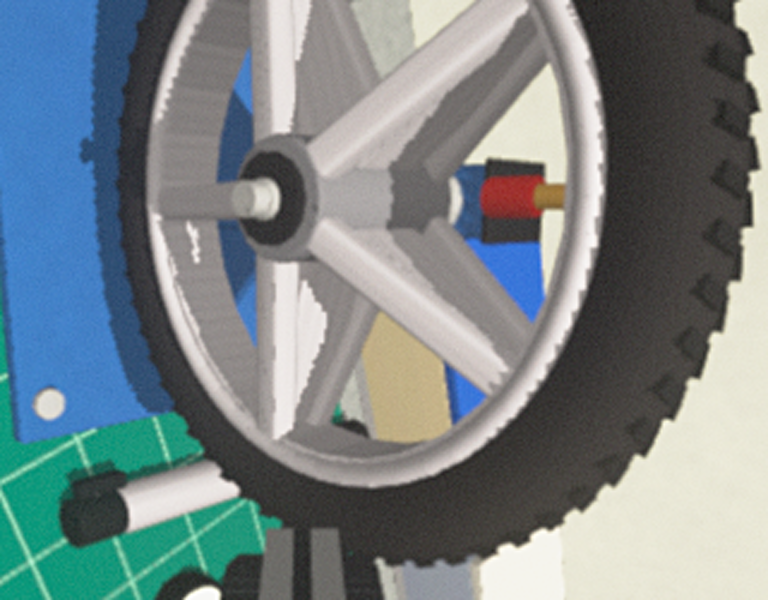

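```bash
python3 - <<'E'
from wr import *
s=ctrl.state(); ims=[ctrl.camera('wrist')['image'].astype(np.float32) for _ in range(4)]; im=np.mean(ims,0).astype(np.uint8); setwrist(s)
g=cv2.cvtColor(im,cv2.COLOR_BGR2GRAY); x0,y0=290,70; roi=g[y0:140,x0:345]
m=(roi<75).astype(np.uint8); k,l,st,ce=cv2.connectedComponentsWithStats(m)
for i in range(1,k):
    if st[i,4]>60:
        c=max(cv2.findContours((l==i).astype(np.uint8),0,1)[0],key=cv2.contourArea); e=cv2.fitEllipse(cv2.convexHull(c)); print('dark',st[i],np.add(e[0],(x0,y0)).round(2),np.round(e[1],1),round(e[2]))
        for d in (.038,.045): print(d,loc(plane('wrist',[np.add(e[0],(x0,y0))],AX-d*X,X)).round(4))
m=(roi>165).astype(np.uint8)*0; 
nut=cv2.inRange(g,150,255)[85:120,293:318]; k,l,st,ce=cv2.connectedComponentsWithStats(nut)
for i in range(1,k):
    if st[i,4]>15: print('bright',st[i]+np.array([293,85,0,0,0]),ce[i]+[293,85])
for a,u in red(im): print(a,u,loc(plane('wrist',[u],AX,X)).round(4))
E
```

```text
dark [  2   0  13  24 148] [297.81  79.24] [11.9 28.9] 14
0.038 [[-0.038   0.0175 -0.0169]]
0.045 [[-0.045   0.0168 -0.0088]]
dark [ 10  13  27  39 571] [312.59 101.8 ] [28.2 39.2] 179
0.038 [[-0.038  -0.001   0.0012]]
0.045 [[-0.045  -0.001   0.0087]]
dark [  2  42  14  28 156] [298.32 125.18] [11.9 29.7] 166
0.038 [[-0.038  -0.0207 -0.0171]]
0.045 [[-0.045  -0.02   -0.0089]]
bright [297  95  20  15 213] [307.69953052 101.7370892 ]
382 [412.80890052 101.03664921] [[0.     0.0003 0.0716]]
```

Call:
jog_arm(
  steps="0 0 -3 0 0 0;0 0 -3 0 0 0;0 0 -3 0 0 0;0 0 0 0 0 0;0 0 0 0 0 0;0 0 0 0 0 0",
)

```text
t: 12.78
tool_pos: [0.4496, 0.0526, 0.3474]
ee_rot: [0.308, 0.741, 0.551, 0.229]
ft_force: [0.0, -0.2, 0.1]
width: -0.0001
finger_force: 0.0
```

```bash
python3 st.py; python3 -c "
from rig import ctrl
print(ctrl.sign_off())"
```

```text
tcp local mm [-195.5  -72.5  172.4] r 0.187 ang [22.8] axes(cols tool xyz in stand)
 [[-0.004  0.705  0.709]
 [ 1.     0.003  0.003]
 [-0.001  0.709 -0.705]]
12.7833 [ 0.1 -0.2  0.1]
red 199 [390.2 100.5] [[ 0.    -0.     0.072]] r 0.072 ang [0.]
the job is handed in; nothing more can be done
None
```

I turned the wheel with two gentle spoke pushes until the valve was about 1° or less from straight up by the last pictures, drew the hand clear, and handed the job in at 13 s.

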